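# Clear a measured plate from the gauge nest into the tray

## Robot

A 6-joint arm with a two-finger parallel gripper is mounted at the origin on the work surface. World frame = base frame: x ahead of the robot, y to its left, z up, the work surface at z = 0. Lengths are in mm, angles in rad, forces in N, time in s.
With the tool pointing down it reaches from about 325 to 925 mm from the base axis. Payload 3.1 kg.
Tool frame: the origin (TCP) lies at the centre of the arm's flange, where the gripper is bolted on; the fingertips stand 173 mm ahead of it and the grasp point (between the pads) lies 155 mm ahead of it; z points along the fingers, y is the direction in which the jaws open and shut (so a half turn about z gives the same grasp; the last joint's range is limited). The gripper opens to 85 mm and grips with 20 to 120 N. Pads are 22 mm wide; open, the fingers measure 114 mm over their backs; the gripper's body (76 mm by 85 mm) begins 54 mm behind the grasp point. The pads swing forward as they close: fully open they stand 13 mm farther back than shut.
Start: joints at [-1.427, 0.217, 1.613, -0, 1.311, -0.112], TCP at [158.158, -604.671, 404.7] pointing down, gripper open.
Joint ranges: [-2.75, 2.75], [-0.78, 2.1], [0.31, 2.55], [-1.13, 4.27], [0.13, 2.63], [-2.58, 2.58]. Speed limits (rad/s): [2.79, 2.79, 3.14, 3.14, 3.14, 3.14].

## Interface

Orientations are given as a unit quaternion [x, y, z, w].
In Python, from cell import bot gives the robot as it stands. The module is installed in compiled form; this text tells all that it offers.
- The arm moves only by the tool drive_tool, never from a script. Its argument "rows" is a list of rows, each an object of numbers: "x", "y", "z": the shift along the tool's x, y, z in mm; "roll": the turn about the tool's z in degrees. A call has 1 to 8 rows; each row is the pose to reach, as a shift and turn from the pose commanded when the call began, along the tool's axes at that moment; what a row does not reach only later rows make up. A row lasts 1/12 s, in which the tool goes at most 41.7 mm and 7.16 degrees, less where a joint would pass 70% of its speed; a pose out of reach is approached as far as the arm can. A call with a gripper value outside its range is refused whole. "fingers" is the opening, from 0 (shut) to 1 (fully open), set as the call begins (left out, the last holds). The fingers move at their own pace and stop on an object; "grip_force" is the grip in N (left out, the last holds). Time passes only in rows, so rows that repeat a pose let the fingers close. It gives the time, the measured TCP pose, the force and the opening at its end, in the units of the state.
- bot.state(): the state, without advancing time (a new reading comes with each control period).
- bot.snapshot(name): name is "side" or "top"; returns the picture (400x640x3 uint8, red, green, blue); there is no depth.
- bot.camera_params(name): a dict with "intrinsics" (3x3 intrinsics, pixels), "distortion" ([k1, k2, p1, p2, k3] as OpenCV has them; the pictures are not rectified), "R" (3x3) and "t" (3): a world point X has camera coordinates R X + t. Camera axes: x right, y down, z forward; pixel columns grow to the right and rows downward; lengths in mm; the calibration is good to about 2 mm. A picture is of the moment at which its call begins. camera_params takes no time and is no camera call.
- bot.finish_job(): hands the job in, once; it reports no verdict.
The state is a dict: "clock": time; "joint_pos": joint angles; "dq": joint speeds; "tau": joint torques, N m; "tcp_pos": TCP position; "orientation": TCP orientation; "ft_force": force on the tool from outside, world axes, zero at the start; "wrist_torque": the same for the moment, N m; "grip_width": opening from 0.0 (shut) to 1.0 (fully open).
Only numpy, scipy, OpenCV 4.12 (cv2) and the standard library are available. Lean on these libraries where they do the work, as an engineer would, in place of code of your own. Each camera call takes 0.05 s, during which the arm holds its last target.

## Task

The flat metal plate in the nest of the granite gauge stand has been measured and is done with: slide it out over the nest's open front edge so that it drops into the tray standing below, and leave it lying still in the tray. It sits flush between the rails, held by a spring plunger at its side, and is too wide to grip: set your fingertips on its top face and press just hard enough to drag it forward, but never slide it under more than two kilos of push, for the nest floor is ground true. Once it is clear of the plunger there is room to get in behind it and push it on over the edge. Do not pick it up, and leave the tray and the other things where they are.

Things in the scene. Friction and masses are not known exactly. Their poses are not given: they have to be found in the camera images.
- gauge: Fixed granite stand, top 100 mm above the bench, spanning x -130..170, y -130..130 mm of its origin (on the bench). Its -x is the front, the way out to the tray. On it a dark steel nest, floor 108 mm up, 150 mm wide, overhanging the granite by 20 mm in front, with 5.5 mm high rails: plain rail, inner face y = -45 mm; sprung rail, inner face y = 46.5 mm; back stop; open front.
- lip (a point): Middle of the nest's open front edge, at floor level (108 mm above the bench). Axes as the gauge's: the way out is -x. Beyond it the floor ends and the tray is below.
- stop (a point): Middle of the back stop's front face, at nest floor level, 120 mm behind the lip. From stop to lip is the way the plate slides.
- plunger_nose (a point): Steel nose of the spring plunger (brass adjusting screw behind it), in the +y rail 70 mm behind the lip, origin 3 mm above the nest floor where it touches the plate. It presses the plate against the plain rail with about 14 N and springs out 2 mm once the plate's rear edge has passed.
- column_top (a point): Top of the indicator column (24 mm thick) that stands on the granite at x = 65, y = 103 mm of the gauge, 280 mm above the bench. Its arm and dial, 170 to 285 mm above the bench, are swung to the rear (+x of the gauge). Keep the gripper off them.
- plate: Loose aluminium plate, 100 mm (its x, along the slide) x 90 x 6 mm, 0.15 kg; origin: centre of its underside. Starts with the gauge's axes, front edge 10-18 mm behind the lip, top 0.5 mm above the rails. Oiled below (friction 0.2), blasted top (0.8): dragging it takes 10 to 13 N of downward press, less slips. Slid 45 mm it clears the plunger, stays on the floor, and leaves 45 mm behind it.
- tray: Loose open plastic tray, 0.7 kg, outside 190 mm (along its x) x 230 mm (y) x 60 mm high, walls and floor 5 mm. Stands on the bench in front of the gauge stand, its near wall close to the granite and nearly under the lip. Origin at the centre of its underside; z up.
- setting_ring: Bystander: loose steel ring, 44 mm across, 16 mm high, on the granite behind the nest. Origin at the centre of its underside.
- caliper: Bystander: loose caliper, about 170 mm long and 12 mm high, lying across the rear of the granite. Origin on its underside near its middle.
- block_case: Bystander: loose closed wooden case, 100 x 150 x 45 mm, on the bench behind the gauge stand. Origin at the centre of its underside.
There are look-alikes about, which are no part of the job. Of the things like the plate, leave any that is blue or green; of the rest the smaller one is meant.

How it is judged:
By the outcome, as a careful person would: the job done as asked, in the order asked, and still so for the second after the job is handed in, with the robot touching nothing.
It also fails if it takes over 58 s, if anything falls off the work surface, if the arm or the gripper's body presses on something with over 40 N, if the wrist force passes 120 N, or if a joint passes its speed limit or range.

## Working session

There is one attempt and no reset: what is moved stays moved. The work goes in short steps, Python scripts to look and compute and a tool call to move; the robot and the scene stay as the last step left them, time stands still between calls to the robot, and variables do not carry over. Pictures are saved under pics/ and viewed, and the job is handed in when it is done.

Besides the shell and the picture viewer there is one more tool, called as name([rows], argument=value, ...), one row to a line, values as JSON. drive_tool: Moves the arm, as the interface text tells. Its arguments: {"type":"object","properties":{"rows":{"type":"array"},"fingers":{"type":"number"},"grip_force":{"type":"number"}},"required":["rows"]}

```bash
mkdir -p pics
python3 - <<'E'
from cell import bot
import cv2
s=bot.state();print(s)
for n in("side","top"):
    im=bot.snapshot(n);cv2.imwrite(f"pics/{n}0.png",im[:,:,::-1]);p=bot.camera_params(n);print(n,p)
E
```

```text
{'clock': 0.0, 'joint_pos': array([-1.42716257e+00,  2.17810447e-01,  1.61493574e+00,  1.41984988e-06,
        1.31129496e+00, -1.12198954e-01]), 'dq': array([-2.08383066e-04,  1.28659734e-03,  5.27846018e-04,  6.24469106e-05,
       -1.75684229e-03, -2.45740714e-04]), 'tau': array([ 1.19210930e-03, -3.96840298e+01, -3.03852046e+01,  4.63246909e-05,
        9.81557008e-03,  7.28364995e-06]), 'tcp_pos': array([ 158.12195427, -604.25641364,  403.33199875]), 'orientation': array([ 9.91829133e-01,  1.27567522e-01, -1.85553453e-05, -1.22410687e-03]), 'ft_force': array([ 0.37025014,  0.28372196, -0.75996028]), 'wrist_torque': array([0.07784688, 0.01341398, 0.02943507]), 'grip_width': 1.0033382012761118}
side {'intrinsics': array([[408.67032003,   0.        , 325.42920935],
       [  0.        , 408.67032003, 197.91796581],
       [  0.        ,   0.        ,   1.        ]]), 'distortion': array([0.033537, 0.      , 0.      , 0.      , 0.      ]), 'R': array([[-0.89634423, -0.44330014,  0.00721177],
       [-0.21351969,  0.4173628 , -0.88329929],
       [ 0.38855677, -0.79328008, -0.46875404]]), 't': array([ 430.33367729,  289.6587657 , 1230.87257416])}
top {'intrinsics': array([[446.26783612,   0.        , 313.98458155],
       [  0.        , 446.26783612, 197.95357169],
       [  0.        ,   0.        ,   1.        ]]), 'distortion': array([-0.01297498,  0.        ,  0.        ,  0.        ,  0.        ]), 'R': array([[ 0.00365135, -0.99985878,  0.01640391],
       [-0.98221672, -0.00666526, -0.18763233],
       [ 0.18771517, -0.01542708, -0.98210235]]), 't': array([ -20.40038403,  520.5661024 , 1383.41493064])}
```

View pics/side0.png

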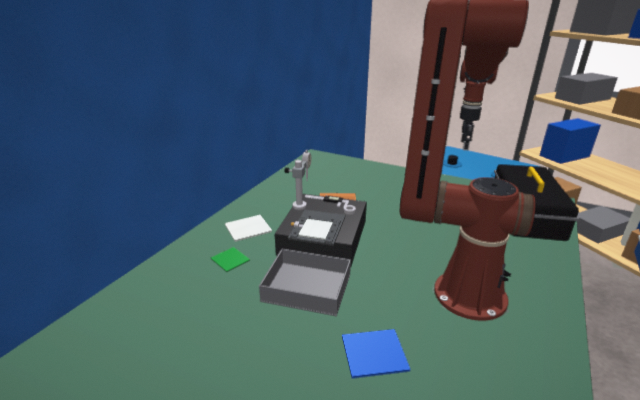

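View pics/top0.png

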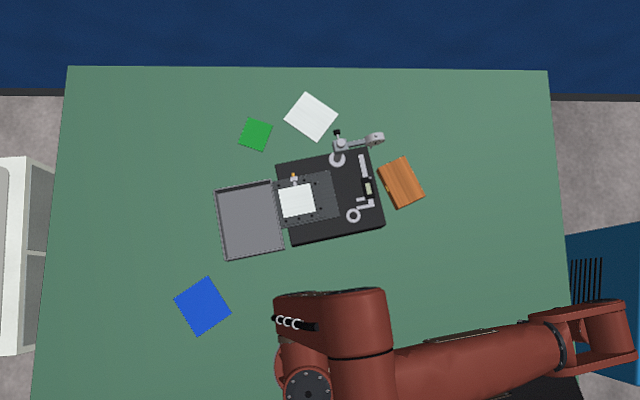

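Run:
```python
import cv2
a=cv2.imread("pics/top0.png")[130:270,200:400];cv2.imwrite("pics/top0z.png",cv2.resize(a,(800,560),interpolation=cv2.INTER_CUBIC))
a=cv2.imread("pics/side0.png")[140:320,250:400];cv2.imwrite("pics/side0z.png",cv2.resize(a,(500*1,600),interpolation=cv2.INTER_CUBIC))
```

```text
(no output)
```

View pics/top0z.png

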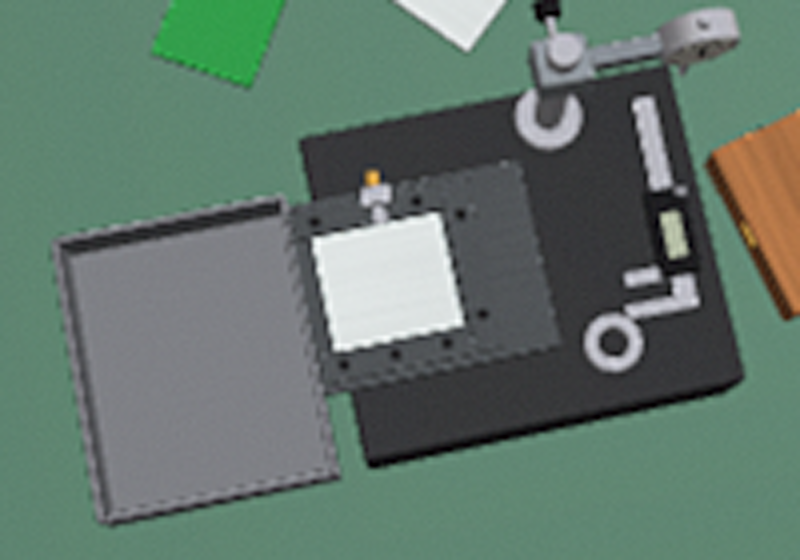

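View pics/side0z.png

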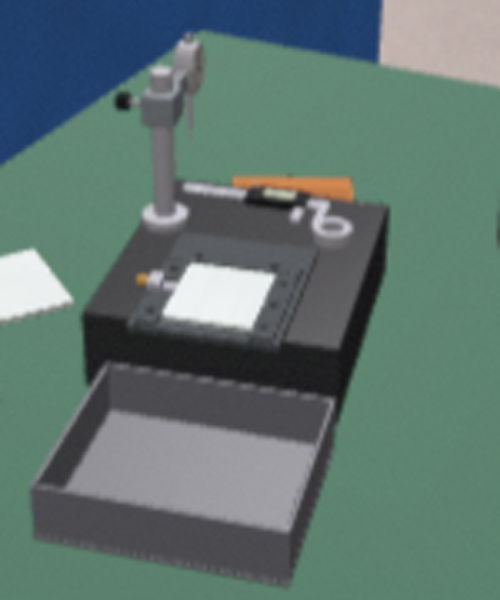

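```bash
cat > h.py <<'E'
import numpy as np,cv2
from cell import bot
def proj(n,X):
    p=bot.camera_params(n);r=cv2.Rodrigues(p["R"])[0]
    return cv2.projectPoints(np.asarray(X,float).reshape(-1,1,3),r,p["t"],p["intrinsics"],p["distortion"])[0].reshape(-1,2)
def rot(a): return np.array([[np.cos(a),-np.sin(a)],[np.sin(a),np.cos(a)]])
def w(g,L):
    L=np.asarray(L,float);o=L.copy();o[:,:2]=L[:,:2]@rot(g[2]).T+g[:2];return o
def white(n,roi,im):
    x0,y0,x1,y1=roi;c=im[y0:y1,x0:x1]
    m=cv2.resize(c,None,fx=8,fy=8,interpolation=cv2.INTER_CUBIC).min(2)>140
    cs,_=cv2.findContours(m.astype(np.uint8),cv2.RETR_EXTERNAL,cv2.CHAIN_APPROX_NONE)
    k=max(cs,key=cv2.contourArea);k=cv2.approxPolyN(k,4,ensure_convex=True).reshape(-1,2)
    return (k+.5)/8-.5+[x0,y0]
E
python3 - <<'E'
from h import *
from scipy.optimize import least_squares
T=cv2.imread("pics/top0.png");S=cv2.imread("pics/side0.png")
wt=white("top",(270,175,322,225),T);ws=white("side",(295,215,338,243),S)
print(wt,ws)
z=lambda P,s,o:(np.array(P,float)+.5)/s-.5+np.array(o)
gt=z([(302,140),(667,68),(742,380),(367,457),(290,205),(520,162),(560,345),(330,393)],4,(200,130))
Lg=[(-130,130,100),(170,130,100),(170,-130,100),(-130,-130,100),(-150,75,113.5),None,None,(-150,-75,113.5)]
gs=z([(85,316),(340,347),(388,207)],10/3,(250,140));Ls=[(-130,130,100),(-130,-130,100),(170,-130,100)]
it=[0,1,2,3,4,7];L=[Lg[i] for i in it];G=gt[it]
def f(v): return np.r_[(proj("top",w(v,L))-G).ravel(),(proj("side",w(v,Ls))-gs).ravel()]
r=least_squares(f,[600,0,-1.4],loss='soft_l1');print("gauge",r.x,np.rad2deg(r.x[2]));print(r.fun.reshape(-1,2).round(1))
def pl(v): return w(v,[(50,45,114),(50,-45,114),(-50,-45,114),(-50,45,114)])
def near(a,b): 
    return np.concatenate([a[i]-b[np.argmin(((b-a[i])**2).sum(1))] for i in range(4)])
for nm,ff in (("both",lambda v:np.r_[near(proj("top",pl(v)),wt),near(proj("side",pl(v)),ws)]),("top",lambda v:near(proj("top",pl(v)),wt)),("side",lambda v:near(proj("side",pl(v)),ws))):
    q=least_squares(ff,[*(r.x[:2]),r.x[2]],loss='soft_l1');print(nm,q.x,np.rad2deg(q.x[2]),q.fun.round(1))
    print(" in gauge", rot(-r.x[2])@(q.x[:2]-r.x[:2]))
E
```

```text
[[315.9375 211.1875]
 [283.0625 218.1875]
 [276.9375 189.4375]
 [307.6875 173.6875]] [[332.8125 221.3125]
 [325.4375 239.1875]
 [298.0625 235.0625]
 [298.9375 216.8125]]
gauge [518.96693622 -47.95659563  -1.35499545] -77.635520518908
[[-0.5 -0.5]
 [ 1.1 -1.3]
 [ 2.   0.3]
 [-0.   1.5]
 [-0.7  0.3]
 [-1.1  0.7]
 [-1.7 -1.7]
 [-0.1  0.3]
 [ 0.3 -1.5]]
both [526.2079791  -22.10042542  -1.28269529] -73.49302644532519 [ 19.5   0.5  19.6  -9.5 -11.8  -0.6 -11.6   9.2   7.7  -7.5  -1.1  -9.7
  -5.8   5.2   1.4   7.1]
 in gauge [-23.70591888  12.60966496]
top [525.0664484  -22.00937897  -1.47837524] -84.70466177280026 [ 22.8   3.4  17.4  -5.6 -15.2  -2.8  -9.4   6. ]
 in gauge [-24.03928926  11.51410757]
side [529.62465269 -24.30192383  -1.09162723] -62.54563320239788 [  4.2  -6.9  -4.2 -11.5  -3.4   3.4   3.4   8. ]
 in gauge [-20.82387212  15.47568313]
```

Run:
```python
from h import *
from scipy.optimize import least_squares
T=cv2.imread("pics/top0.png");S=cv2.imread("pics/side0.png")
def quad(im,roi,pts,thr):
    # refine edges: fit line to subpixel gradient maxima along each side
    g=cv2.resize(im,None,fx=1,fy=1).min(2).astype(np.float32);pts=np.array(pts,float);c=pts.mean(0);lines=[]
    for i in range(4):
        a,b=pts[i],pts[(i+1)%4];d=(b-a)/np.linalg.norm(b-a);n=np.array([-d[1],d[0]]);n*=np.sign(n@((a+b)/2-c))
        E=[]
        for s in np.linspace(.15,.85,25):
            t=np.arange(-3,3.01,.1);P=(a+(b-a)*s+t[:,None]*n).astype(np.float32)
            v=cv2.remap(g,P[:,0].reshape(1,-1),P[:,1].reshape(1,-1),cv2.INTER_LINEAR)[0]
            k=np.where((v[:-1]>=thr)&(v[1:]<thr))[0]
            if len(k):E.append(P[k[0]])
        E=np.array(E);l=cv2.fitLine(E,cv2.DIST_HUBER,0,.01,.01).ravel();lines.append(l)
    out=[]
    for i in range(4):
        l,m=lines[i-1],lines[i];A=np.array([l[:2],-m[:2]]).T;s=np.linalg.solve(A,m[2:]-l[2:]);out.append(l[2:]+s[0]*l[:2])
    return np.array(out)
z=lambda P,s,o:(np.array(P,float)+.5)/s-.5+np.array(o)
# order: front+y, rear+y, rear-y, front-y
wt=quad(T,0,z([(312,238),(438,212),(465,326),(333,352)],4,(200,130)),140)
ws=quad(S,0,z([(163,320),(192,263),(278,270),(264,328)],10/3,(250,140)),140)
print(wt,ws)
L=[(-50,45,114),(50,45,114),(50,-45,114),(-50,-45,114)]
ft=lambda v:(proj("top",w(v,L))-wt).ravel();fs=lambda v:(proj("side",w(v,L))-ws).ravel()
for nm,f in(("top",ft),("side",fs),("both",lambda v:np.r_[ft(v),fs(v)])):
    q=least_squares(f,[540,30,-1.36]);print(nm,q.x,np.rad2deg(q.x[2]),q.fun.round(1))
# full overlay for gauge with plate centre at gx
P=q.x
for gx in(-86,):
    o=P[:2]-rot(P[2])@np.array([gx,0]);print("gauge",o)
    g=[*o,P[2]]
    for n,im,roi,s in(("top",T,(200,130,400,270),4),("side",S,(250,140,400,320),3.3333)):
        x0,y0,x1,y1=roi;c=cv2.resize(im[y0:y1,x0:x1],None,fx=s,fy=s,interpolation=cv2.INTER_CUBIC)
        def poly(L,col):
            p=((proj(n,w(g,L))+.5-[x0,y0])*s-.5);cv2.polylines(c,[(p*8).astype(np.int32)],True,col,1,cv2.LINE_AA,3)
        poly([(-130,130,100),(170,130,100),(170,-130,100),(-130,-130,100)],(0,255,255))
        poly([(gx-50,45,114),(gx+50,45,114),(gx+50,-45,114),(gx-50,-45,114)],(0,0,255))
        poly([(-150,75,113.5),(-150,-75,113.5),(-30,-75,113.5),(-30,75,113.5)],(255,255,0))
        poly([(-150,-45,108),(-150,46,108),(-30,46,108),(-30,-45,108)],(255,0,255))
        cv2.imwrite(f"pics/{n}ov.png",c)
```

```text
[[277.271   189.08788]
 [309.45645 182.46312]
 [315.65665 210.97067]
 [283.15475 217.7487 ]] [[296.87125 234.76257]
 [306.3927  218.0082 ]
 [332.7185  221.55559]
 [325.10693 238.81299]]
top [501.65133417  37.1019523   -1.35566215] -77.6737196386596 [ 0.2  0.1 -0.1  0.2 -0.2 -0.1  0.1 -0.2]
side [498.62280042  39.26821267  -1.361222  ] -77.99227570016495 [ 0.7 -0.5  0.1  0.7 -0.5  0.7 -0.3 -0.6]
both [500.63832744  37.33029482  -1.35757409] -77.78326555035557 [ 0.1  0.4 -0.2  0.5 -0.3  0.2 -0.   0.2  0.5 -1.  -0.2  0.3 -0.8  0.3
 -0.5 -1.1]
gauge [518.83681002 -46.72216042]
```

View pics/topov.png

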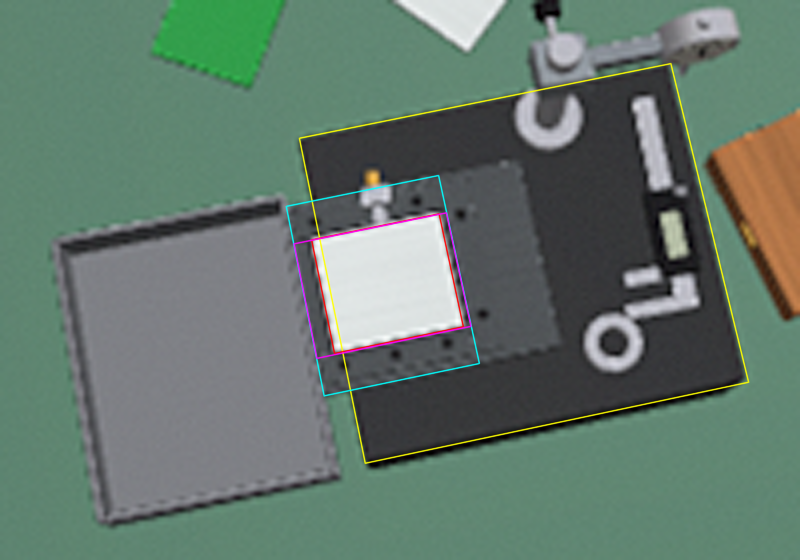

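View pics/sideov.png

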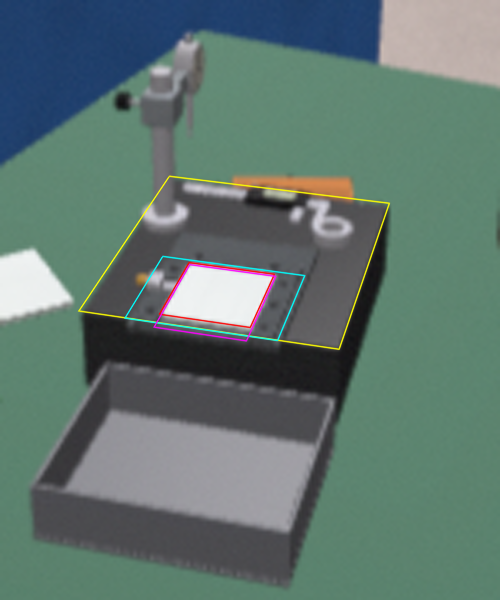

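drive_tool([
  {"x": 10, "y": -11, "roll": -2},
  {"x": 30, "y": -32, "roll": -6},
  {"x": 51, "y": -54, "roll": -10},
  {"x": 72, "y": -77, "roll": -14},
  {"x": 95, "y": -101, "roll": -18},
  {"x": 118, "y": -126, "roll": -22},
  {"x": 142, "y": -151, "roll": -26},
  {"x": 166, "y": -177, "roll": -30},
], fingers=0, grip_force=40)

```text
$.rows[0]: bad value
```

```bash
cat > go.py <<'E'
import sys
from h import *
# usage: go gx gy -> shift in tool axes from measured pose to gauge point
g=[518.8,-46.7,np.deg2rad(-77.8)]
from scipy.spatial.transform import Rotation as R
def rep(gx=None,gy=None):
    s=bot.state();M=R.from_quat(s["orientation"]).as_matrix();p=s["tcp_pos"]
    th=np.rad2deg(np.arctan2(M[1,0],M[0,0]))
    print("t",s["clock"].__round__(2),"tcp",p.round(2),"gauge xy",(rot(-g[2])@(p[:2]-g[:2])).round(1),"tip z",round(p[2]-173,1),"F",s["ft_force"].round(1),"grip",round(s["grip_width"],2),"tilt",M[:,2].round(4))
    if gx is not None:
        d=np.r_[w(g,[(gx,gy,0)])[0][:2]-p[:2],0]
        print("tool shift",(M.T@d).round(1),"roll",round((th-102.2+180)%360-180,1))
if __name__=="__main__": rep(*map(float,sys.argv[1:]))
E
python3 go.py -76 0
```

```text
t 0.1 tcp [ 158.1  -604.29  403.46] gauge xy [ 468.8 -470.4] tip z 230.5 F [-0.2 -0.9 -0.4] grip 1.0 tilt [-3.0e-04  2.2e-03 -1.0e+00]
tool shift [ 493.3 -524.1    1.3] roll -87.5
```

drive_tool([
  {"x": 10, "y": -11, "z": 0, "roll": -2},
  {"x": 30, "y": -32, "z": 0, "roll": -6},
  {"x": 51, "y": -54, "z": 0, "roll": -10},
  {"x": 72, "y": -77, "z": 0, "roll": -14},
  {"x": 95, "y": -101, "z": 0, "roll": -18},
  {"x": 118, "y": -126, "z": 0, "roll": -22},
  {"x": 142, "y": -151, "z": 0, "roll": -26},
  {"x": 166, "y": -177, "z": 0, "roll": -30},
], fingers=0, grip_force=40)

```text
clock: 0.77
tcp_pos: [274.3, -389.8, 404.1]
orientation: [0.925, 0.381, 0.0, -0.0]
ft_force: [1.2, -0.3, 0.2]
grip_width: 0.001
```

```bash
python3 go.py -76 0
```

```text
t 0.77 tcp [ 274.29 -389.81  404.14] gauge xy [ 283.7 -311.5] tip z 231.1 F [ 1.2 -0.3  0.2] grip 0.0 tilt [-2.e-04  8.e-04 -1.e+00]
tool shift [ 4.562e+02 -1.351e+02  3.000e-01] roll -57.4
```

drive_tool([
  {"x": 29, "y": -8, "z": 0, "roll": -4},
  {"x": 58, "y": -17, "z": 0, "roll": -8},
  {"x": 88, "y": -26, "z": 0, "roll": -12},
  {"x": 117, "y": -34, "z": 0, "roll": -16},
  {"x": 146, "y": -43, "z": 0, "roll": -20},
  {"x": 176, "y": -52, "z": 0, "roll": -24},
  {"x": 205, "y": -61, "z": 0, "roll": -28},
  {"x": 234, "y": -69, "z": 0, "roll": -32},
])

```text
clock: 1.43
tcp_pos: [392.1, -176.2, 404.3]
orientation: [0.783, 0.622, -0.0, -0.0]
ft_force: [0.0, -0.7, 0.1]
grip_width: 0.001
```

```bash
python3 go.py -76 0
```

```text
t 1.43 tcp [ 392.05 -176.21  404.31] gauge xy [  99.8 -151.3] tip z 231.3 F [ 0.  -0.7  0.1] grip 0.0 tilt [-4.e-04  3.e-04 -1.e+00]
tool shift [223.6  61.4   0. ] roll -25.3
```

drive_tool([
  {"x": 32, "y": 9, "z": 0, "roll": -4},
  {"x": 64, "y": 18, "z": 5, "roll": -8},
  {"x": 96, "y": 27, "z": 15, "roll": -12},
  {"x": 128, "y": 35, "z": 30, "roll": -16},
  {"x": 160, "y": 44, "z": 50, "roll": -20},
  {"x": 190, "y": 52, "z": 70, "roll": -23},
  {"x": 210, "y": 58, "z": 85, "roll": -25.3},
  {"x": 218, "y": 60, "z": 95, "roll": -25.3},
])

```text
clock: 2.1
tcp_pos: [500.6, 22.8, 307.4]
orientation: [0.628, 0.778, -0.0, -0.001]
ft_force: [-1.3, -0.5, 0.4]
grip_width: 0.004
```

drive_tool([
  {"x": 0, "y": 0, "z": 0, "roll": 0},
  {"x": 0, "y": 0, "z": 0, "roll": 0},
  {"x": 0, "y": 0, "z": 0, "roll": 0},
])

```text
clock: 2.35
tcp_pos: [500.6, 19.5, 310.4]
orientation: [0.63, 0.776, -0.0, 0.0]
ft_force: [0.2, -0.4, 2.0]
grip_width: 0.001
```

```bash
python3 go.py -76 0
python3 - <<'E'
from h import *
for n,(x0,y0,x1,y1),s in(("top",(220,130,380,250),5),("side",(250,120,410,260),5)):
    c=bot.snapshot(n)[y0:y1,x0:x1,::-1];cv2.imwrite(f"pics/{n}1.png",cv2.resize(c,None,fx=4,fy=4,interpolation=cv2.INTER_CUBIC))
E
```

```text
t 2.35 tcp [500.6   19.49 310.36] gauge xy [-68.5  -3.8] tip z 137.4 F [ 0.2 -0.4  2. ] grip 0.0 tilt [ 6.e-04 -7.e-04 -1.e+00]
tool shift [ 7.5  3.8 -0. ] roll -0.3
```

View pics/side1.png

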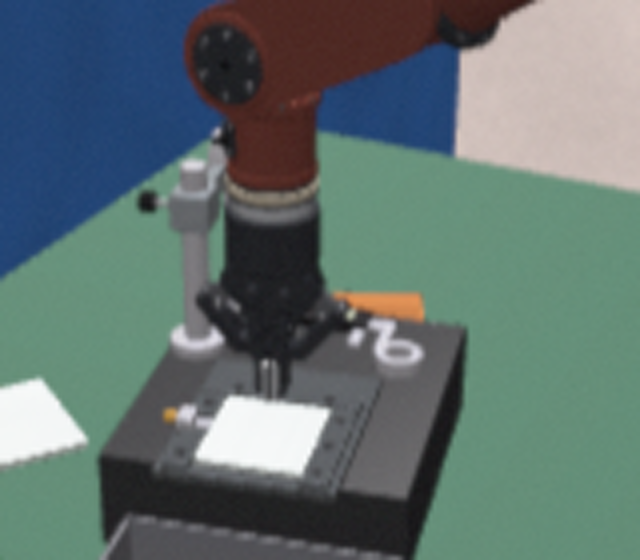

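View pics/top1.png

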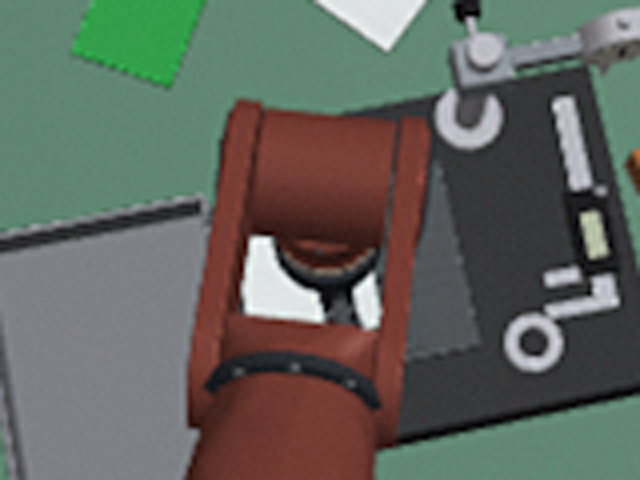

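drive_tool([
  {"x": 4, "y": 2, "z": 5, "roll": 0},
  {"x": 7, "y": 3.5, "z": 10, "roll": 0},
  {"x": 7.5, "y": 3.8, "z": 14, "roll": 0},
  {"x": 7.5, "y": 3.8, "z": 17, "roll": 0},
  {"x": 7.5, "y": 3.8, "z": 19, "roll": 0},
  {"x": 7.5, "y": 3.8, "z": 19, "roll": 0},
  {"x": 7.5, "y": 3.8, "z": 19, "roll": 0},
])

```text
clock: 3.03
tcp_pos: [502.7, 28.5, 290.4]
orientation: [0.63, 0.777, -0.0, -0.0]
ft_force: [0.1, 0.0, 0.4]
grip_width: -0.003
```

```bash
python3 go.py -76 0
```

```text
t 3.03 tcp [502.7   28.5  290.42] gauge xy [-76.9   0.2] tip z 117.4 F [0.1 0.  0.4] grip -0.0 tilt [-6.e-04  0.e+00 -1.e+00]
tool shift [-0.9 -0.2 -0. ] roll -0.2
```

drive_tool([
  {"x": 0, "y": 0, "z": 1, "roll": 0},
  {"x": 0, "y": 0, "z": 2, "roll": 0},
  {"x": 0, "y": 0, "z": 2.5, "roll": 0},
  {"x": 0, "y": 0, "z": 2.5, "roll": 0},
  {"x": 0, "y": 0, "z": 2.5, "roll": 0},
])

```text
clock: 3.45
tcp_pos: [502.8, 28.5, 288.2]
orientation: [0.63, 0.777, -0.0, -0.0]
ft_force: [0.5, -0.2, 0.9]
grip_width: -0.001
```

drive_tool([
  {"x": 0, "y": 0, "z": 0.5, "roll": 0},
  {"x": 0, "y": 0, "z": 0.5, "roll": 0},
  {"x": 0, "y": 0, "z": 0.5, "roll": 0},
])

```text
clock: 3.7
tcp_pos: [502.8, 28.5, 287.7]
orientation: [0.63, 0.777, -0.0, -0.0]
ft_force: [-0.0, -0.2, -0.3]
grip_width: -0.002
```

drive_tool([
  {"x": 0, "y": 0, "z": 0.3, "roll": 0},
  {"x": 0, "y": 0, "z": 0.3, "roll": 0},
  {"x": 0, "y": 0, "z": 0.3, "roll": 0},
])

```text
clock: 3.95
tcp_pos: [502.8, 28.5, 287.5]
orientation: [0.63, 0.777, 0.0, 0.0]
ft_force: [1.2, 0.4, -0.2]
grip_width: 0.002
```

Tip about 114.5; no contact yet. Continue in small steps.

drive_tool([
  {"x": 0, "y": 0, "z": 0.3, "roll": 0},
  {"x": 0, "y": 0, "z": 0.3, "roll": 0},
  {"x": 0, "y": 0, "z": 0.3, "roll": 0},
])

```text
clock: 4.2
tcp_pos: [502.9, 28.5, 287.5]
orientation: [0.63, 0.777, 0.0, 0.0]
ft_force: [-0.5, 0.1, 2.8]
grip_width: -0.003
```

drive_tool([
  {"x": 0, "y": 0, "z": 0.3, "roll": 0},
  {"x": 0, "y": 0, "z": 0.3, "roll": 0},
  {"x": 0, "y": 0, "z": 0.3, "roll": 0},
])

```text
clock: 4.45
tcp_pos: [502.9, 28.5, 287.5]
orientation: [0.63, 0.777, 0.0, 0.0]
ft_force: [-3.5, 0.6, 4.5]
grip_width: 0.0
```

drive_tool([
  {"x": 0, "y": 0, "z": 0.3, "roll": 0},
  {"x": 0, "y": 0, "z": 0.3, "roll": 0},
  {"x": 0, "y": 0, "z": 0.3, "roll": 0},
])

```text
clock: 4.7
tcp_pos: [502.9, 28.5, 287.5]
orientation: [0.63, 0.777, -0.0, -0.0]
ft_force: [-2.3, -0.5, 7.1]
grip_width: 0.0
```

drive_tool([
  {"x": 0, "y": 0, "z": 0.3, "roll": 0},
  {"x": 0, "y": 0, "z": 0.6, "roll": 0},
  {"x": 0, "y": 0, "z": 0.6, "roll": 0},
  {"x": 0, "y": 0, "z": 0.6, "roll": 0},
])

```text
clock: 5.03
tcp_pos: [503.0, 28.5, 287.4]
orientation: [0.63, 0.777, -0.0, -0.0]
ft_force: [-4.5, -0.1, 9.9]
grip_width: -0.001
```

```bash
python3 go.py -126 0
```

```text
t 5.03 tcp [503.    28.55 287.42] gauge xy [-76.9   0.5] tip z 114.4 F [-4.5 -0.1  9.9] grip -0.0 tilt [-4.e-04 -1.e-04 -1.e+00]
tool shift [49.1 -0.7  0. ] roll -0.2
```

drive_tool([
  {"x": 0, "y": -0.3, "z": 0.2, "roll": 0},
  {"x": 0.5, "y": -0.4, "z": 0.2, "roll": 0},
  {"x": 1, "y": -0.4, "z": 0.2, "roll": 0},
  {"x": 2, "y": -0.4, "z": 0.2, "roll": 0},
  {"x": 3, "y": -0.4, "z": 0.2, "roll": 0},
])

```text
clock: 5.45
tcp_pos: [502.6, 30.0, 287.4]
orientation: [0.629, 0.777, -0.001, 0.003]
ft_force: [-0.8, -6.6, 7.6]
grip_width: 0.003
```

```bash
python3 go.py -126 0
```

```text
t 5.45 tcp [502.61  30.   287.45] gauge xy [-78.4   0.4] tip z 114.4 F [-0.8 -6.6  7.6] grip 0.0 tilt [ 0.0023 -0.0052 -1.    ]
tool shift [47.6 -0.5 -0.3] roll -0.2
```

drive_tool([
  {"x": 0, "y": 0, "z": 0.3, "roll": 0},
  {"x": 0, "y": 0, "z": 0.5, "roll": 0},
  {"x": 0.5, "y": 0, "z": 0.6, "roll": 0},
  {"x": 1, "y": 0, "z": 0.6, "roll": 0},
  {"x": 2, "y": 0, "z": 0.6, "roll": 0},
  {"x": 3, "y": 0, "z": 0.6, "roll": 0},
])

```text
clock: 5.95
tcp_pos: [502.3, 32.2, 287.4]
orientation: [0.629, 0.777, -0.002, 0.003]
ft_force: [-3.0, -9.2, 10.7]
grip_width: 0.001
```

```bash
python3 go.py -126 0
```

```text
t 5.95 tcp [502.26  32.2  287.45] gauge xy [-80.6   0.5] tip z 114.4 F [-3.  -9.2 10.7] grip 0.0 tilt [ 0.0026 -0.0072 -1.    ]
tool shift [45.4 -0.6 -0.3] roll -0.1
```

drive_tool([
  {"x": 0, "y": -0.2, "z": 0.3, "roll": 0},
  {"x": 0, "y": -0.2, "z": 0.4, "roll": 0},
  {"x": 0.5, "y": -0.2, "z": 0.4, "roll": 0},
  {"x": 1, "y": -0.2, "z": 0.4, "roll": 0},
  {"x": 2, "y": -0.2, "z": 0.4, "roll": 0},
  {"x": 3, "y": -0.2, "z": 0.4, "roll": 0},
  {"x": 4, "y": -0.2, "z": 0.4, "roll": 0},
])

```text
clock: 6.53
tcp_pos: [501.4, 36.0, 287.4]
orientation: [0.629, 0.777, -0.002, 0.004]
ft_force: [-3.9, -8.3, 12.8]
grip_width: 0.001
```

```bash
python3 go.py -126 0;  python3 - <<'E'
from h import *
for n,(x0,y0,x1,y1),s in(("side",(285,200,345,250),5),):
    c=bot.snapshot(n)[y0:y1,x0:x1,::-1];d=cv2.imread("pics/side0.png")[y0:y1,x0:x1]
    cv2.imwrite(f"pics/{n}2.png",cv2.resize(np.vstack([d,c]),None,fx=6,fy=6,interpolation=cv2.INTER_CUBIC))
E
```

```text
t 6.53 tcp [501.38  35.96 287.42] gauge xy [-84.5   0.4] tip z 114.4 F [-3.9 -8.3 12.8] grip 0.0 tilt [ 0.0029 -0.0075 -1.    ]
tool shift [41.5 -0.5 -0.3] roll -0.1
```

View pics/side2.png

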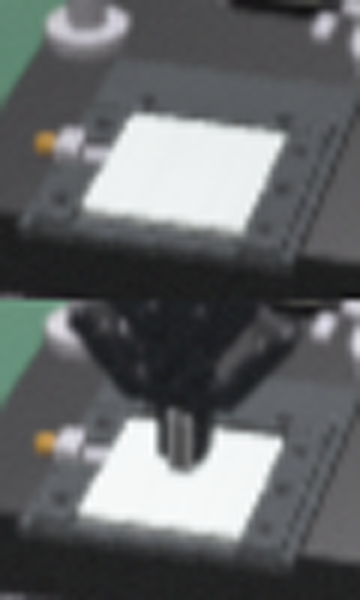

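drive_tool([
  {"x": 0.5, "y": -0.3, "z": 0, "roll": 0},
  {"x": 1.5, "y": -0.6, "z": 0, "roll": 0},
  {"x": 2.5, "y": -0.6, "z": 0, "roll": 0},
  {"x": 3.5, "y": -0.6, "z": 0, "roll": 0},
  {"x": 4.5, "y": -0.6, "z": 0, "roll": 0},
  {"x": 5.5, "y": -0.6, "z": 0, "roll": 0},
])

```text
clock: 7.08
tcp_pos: [500.0, 41.3, 287.4]
orientation: [0.629, 0.777, -0.001, 0.004]
ft_force: [-3.3, -9.3, 11.4]
grip_width: -0.001
```

```bash
python3 go.py -126 0
```

```text
t 7.08 tcp [499.96  41.28 287.45] gauge xy [-90.    0.2] tip z 114.4 F [-3.3 -9.3 11.4] grip -0.0 tilt [ 0.0043 -0.0073 -1.    ]
tool shift [36.  -0.3 -0.3] roll -0.1
```

drive_tool([
  {"x": 0.5, "y": -0.3, "z": 0.1, "roll": 0},
  {"x": 1.5, "y": -0.6, "z": 0.2, "roll": 0},
  {"x": 2.5, "y": -0.8, "z": 0.2, "roll": 0},
  {"x": 3.5, "y": -0.8, "z": 0.2, "roll": 0},
  {"x": 4.5, "y": -0.8, "z": 0.2, "roll": 0},
  {"x": 5.5, "y": -0.8, "z": 0.2, "roll": 0},
  {"x": 6.5, "y": -0.8, "z": 0.2, "roll": 0},
])

```text
clock: 7.67
tcp_pos: [498.2, 47.5, 287.4]
orientation: [0.629, 0.777, -0.001, 0.005]
ft_force: [-0.9, -8.9, 10.3]
grip_width: -0.0
```

```bash
python3 go.py -126 0;  python3 - <<'E'
from h import *
for n,(x0,y0,x1,y1),s in(("side",(285,200,345,250),5),):
    c=bot.snapshot(n)[y0:y1,x0:x1,::-1];d=cv2.imread("pics/side0.png")[y0:y1,x0:x1]
    cv2.imwrite(f"pics/{n}3.png",cv2.resize(np.vstack([d,c]),None,fx=6,fy=6,interpolation=cv2.INTER_CUBIC))
E
```

```text
t 7.67 tcp [498.24  47.51 287.43] gauge xy [-96.4  -0.2] tip z 114.4 F [-0.9 -8.9 10.3] grip -0.0 tilt [ 0.0061 -0.0072 -1.    ]
tool shift [29.6  0.1 -0.2] roll -0.2
```

View pics/side3.png

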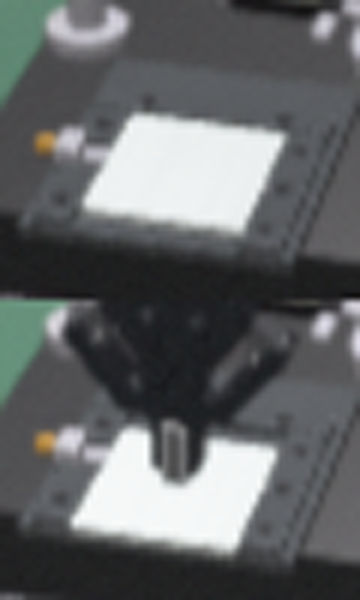

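drive_tool([
  {"x": 0.5, "y": -0.2, "z": 0.2, "roll": 0},
  {"x": 1.5, "y": -0.3, "z": 0.3, "roll": 0},
  {"x": 2.5, "y": -0.3, "z": 0.3, "roll": 0},
  {"x": 3.5, "y": -0.3, "z": 0.3, "roll": 0},
  {"x": 4.5, "y": -0.3, "z": 0.3, "roll": 0},
  {"x": 5.5, "y": -0.3, "z": 0.3, "roll": 0},
  {"x": 6.5, "y": -0.3, "z": 0.3, "roll": 0},
  {"x": 7.5, "y": -0.3, "z": 0.3, "roll": 0},
])

```text
clock: 8.38
tcp_pos: [496.6, 54.8, 287.4]
orientation: [0.629, 0.777, -0.001, 0.005]
ft_force: [-1.4, -9.3, 11.5]
grip_width: -0.0
```

```bash
python3 go.py -126 0
```

```text
t 8.38 tcp [496.59  54.77 287.42] gauge xy [-103.9   -0.3] tip z 114.4 F [-1.4 -9.3 11.5] grip -0.0 tilt [ 0.0067 -0.0072 -1.    ]
tool shift [22.1  0.2 -0.2] roll -0.2
```

drive_tool([
  {"x": 1, "y": -0.2, "z": 0.1, "roll": 0},
  {"x": 2, "y": -0.3, "z": 0.15, "roll": 0},
  {"x": 3, "y": -0.3, "z": 0.15, "roll": 0},
  {"x": 4, "y": -0.3, "z": 0.15, "roll": 0},
  {"x": 5, "y": -0.3, "z": 0.15, "roll": 0},
  {"x": 6, "y": -0.3, "z": 0.15, "roll": 0},
  {"x": 7, "y": -0.3, "z": 0.15, "roll": 0},
  {"x": 8, "y": -0.3, "z": 0.15, "roll": 0},
])

```text
clock: 9.05
tcp_pos: [494.9, 62.6, 287.4]
orientation: [0.629, 0.777, -0.0, 0.005]
ft_force: [-0.7, -9.3, 11.4]
grip_width: -0.002
```

```bash
python3 go.py -126 0;  python3 - <<'E'
from h import *
for n,(x0,y0,x1,y1),s in(("side",(285,200,345,250),5),):
    c=bot.snapshot(n)[:,:,::-1];cv2.imwrite("pics/sidefull4.png",c);c=c[y0:y1,x0:x1];d=cv2.imread("pics/side0.png")[y0:y1,x0:x1]
    cv2.imwrite(f"pics/{n}4.png",cv2.resize(np.vstack([d,c]),None,fx=6,fy=6,interpolation=cv2.INTER_CUBIC))
# predicted front corners px for travel
g=[518.84,-46.72,-1.3576]
for t in (0,10,20,30,40,50): print(t,((proj("side",w(g,[(-136-t,45,114),(-136-t,-45,114)]))-[285,200]+.5)*6).round(0).tolist())
E
```

```text
t 9.05 tcp [494.92  62.62 287.4 ] gauge xy [-111.9   -0.2] tip z 114.4 F [-0.7 -9.3 11.4] grip -0.0 tilt [ 0.0078 -0.0069 -0.9999]
tool shift [14.1  0.2 -0.1] roll -0.2
0 [[77.0, 206.0], [240.0, 230.0]]
10 [[71.0, 216.0], [236.0, 240.0]]
20 [[65.0, 226.0], [231.0, 250.0]]
30 [[60.0, 236.0], [226.0, 261.0]]
40 [[54.0, 247.0], [221.0, 272.0]]
50 [[48.0, 257.0], [216.0, 282.0]]
```

View pics/side4.png

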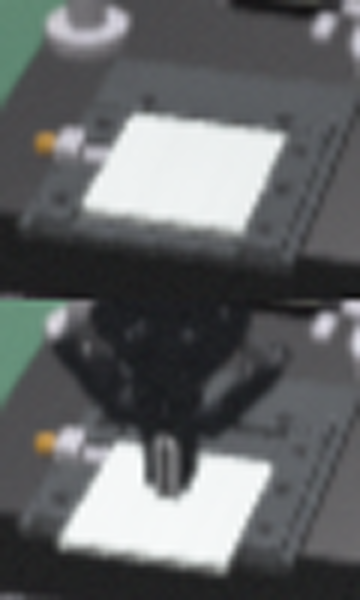

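drive_tool([
  {"x": 1, "y": -0.2, "z": 0.1, "roll": 0},
  {"x": 2, "y": -0.2, "z": 0.1, "roll": 0},
  {"x": 3, "y": -0.2, "z": 0.1, "roll": 0},
  {"x": 4, "y": -0.2, "z": 0.1, "roll": 0},
  {"x": 5, "y": -0.2, "z": 0.1, "roll": 0},
  {"x": 6, "y": -0.2, "z": 0.1, "roll": 0},
  {"x": 7, "y": -0.2, "z": 0.1, "roll": 0},
  {"x": 8, "y": -0.2, "z": 0.1, "roll": 0},
])

```text
clock: 9.77
tcp_pos: [493.4, 70.5, 287.4]
orientation: [0.629, 0.777, 0.0, 0.006]
ft_force: [1.9, -9.0, 10.2]
grip_width: -0.0
```

```bash
python3 go.py -126 0;  python3 - <<'E'
from h import *
for n,(x0,y0,x1,y1),s in(("side",(285,200,345,250),5),):
    c=bot.snapshot(n)[:,:,::-1];cv2.imwrite("pics/sidefull5.png",c);c=c[y0:y1,x0:x1];d=cv2.imread("pics/side0.png")[y0:y1,x0:x1]
    cv2.imwrite(f"pics/{n}5.png",cv2.resize(c,None,fx=12,fy=12,interpolation=cv2.INTER_CUBIC))
E
```

```text
t 9.77 tcp [493.39  70.55 287.42] gauge xy [-1.2e+02 -1.0e-01] tip z 114.4 F [ 1.9 -9.  10.2] grip -0.0 tilt [ 0.0093 -0.0063 -0.9999]
tool shift [ 6.  0. -0.] roll -0.2
```

View pics/side5.png

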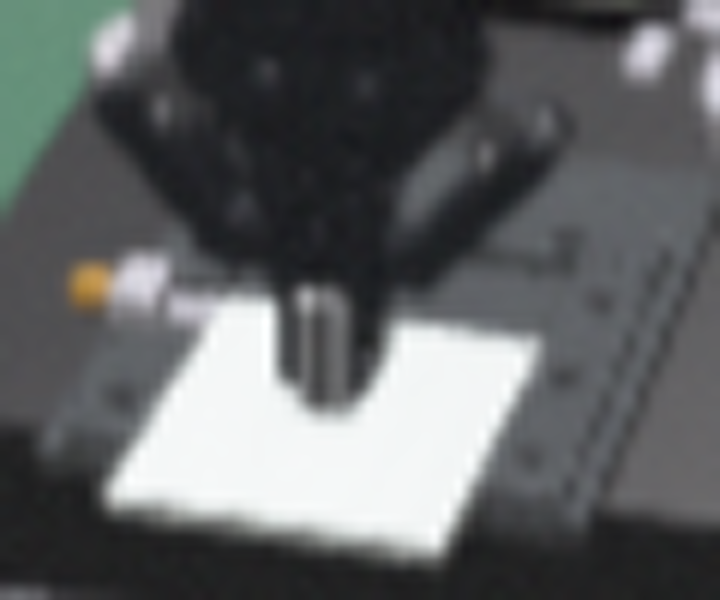

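drive_tool([
  {"x": 1, "y": 0, "z": 0.2, "roll": 0},
  {"x": 2, "y": 0, "z": 0.25, "roll": 0},
  {"x": 3, "y": 0, "z": 0.25, "roll": 0},
  {"x": 4, "y": 0, "z": 0.25, "roll": 0},
  {"x": 5, "y": 0, "z": 0.25, "roll": 0},
  {"x": 6, "y": 0, "z": 0.25, "roll": 0},
])

```text
clock: 10.32
tcp_pos: [492.1, 77.2, 287.4]
orientation: [0.63, 0.777, 0.002, 0.004]
ft_force: [0.9, -3.1, 11.8]
grip_width: 0.0
```

```bash
python3 go.py -126 0;  python3 - <<'E'
from h import *
for n,(x0,y0,x1,y1),s in(("side",(285,200,345,250),5),):
    c=bot.snapshot(n)[:,:,::-1];cv2.imwrite("pics/sidefull6.png",c);c=c[y0:y1,x0:x1]
    cv2.imwrite(f"pics/{n}6.png",cv2.resize(c,None,fx=12,fy=12,interpolation=cv2.INTER_CUBIC))
E
```

```text
t 10.32 tcp [492.11  77.2  287.42] gauge xy [-1.267e+02  1.000e-01] tip z 114.4 F [ 0.9 -3.1 11.8] grip 0.0 tilt [ 0.0089 -0.0029 -1.    ]
tool shift [-0.7 -0.1  0. ] roll -0.2
```

View pics/side6.png

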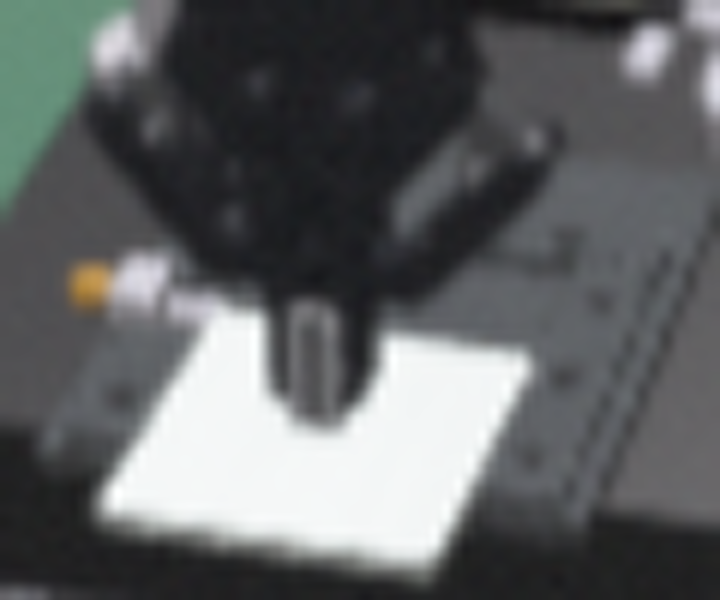

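```bash
cat > pf.py <<'E'
from h import *
from scipy.optimize import least_squares
def edges(im,g,cx,thr=140):
    # edge points on front edge & -y edge & rear edge(-y half), side view; returns front offset
    gim=im.min(2).astype(np.float32);res=[]
    def scan(P,D):
        out=[]
        for p in P:
            t=np.arange(-25,25.1,.25);q=np.array([p+D*k for k in t]);px=proj("side",w(g,q)).astype(np.float32)
            v=cv2.remap(gim,px[:,0].reshape(1,-1),px[:,1].reshape(1,-1),cv2.INTER_LINEAR)[0]
            k=np.where((v[:-1]>=thr)&(v[1:]<thr))[0]
            out.append(t[k[0]] if len(k) else np.nan)
        return np.array(out)
    f=scan([np.array([cx-50,y,114.]) for y in np.linspace(-38,38,20)],np.array([-1.,0,0]))
    r=scan([np.array([cx+50,y,114.]) for y in np.linspace(-40,-25,8)],np.array([1.,0,0]))
    s=scan([np.array([x,-45,114.]) for x in np.linspace(cx-40,cx+40,20)],np.array([0,-1.,0]))
    return f,r,s
g=[518.84,-46.72,-1.3576]
if __name__=="__main__":
    import sys
    for a in range(1,len(sys.argv),2):
        cx=float(sys.argv[a+1]);f,r,s=edges(cv2.imread(sys.argv[a]),g,cx)
        yy=np.linspace(-38,38,20);ok=~np.isnan(f);print(sys.argv[a],"front x",round(cx-50-np.nanmedian(f),1),"rear x",round(cx+50+np.nanmedian(r),1),"-y edge",round(-45-np.nanmedian(s),1),"front slope",np.polyfit(yy[ok],-f[ok],1)[0].round(3), s.round(1)[[0,10,19]])
E
python3 pf.py pics/side0.png -86 pics/sidefull4.png -120 pics/sidefull5.png -128 pics/sidefull6.png -133
```

```text
pics/side0.png front x -141.8 rear x -33.5 -y edge -47.8 front slope -0.0 [2.5 3.  2.5]
pics/sidefull4.png front x -173.9 rear x -65.2 -y edge -47.9 front slope 0.001 [2.  2.8 3.5]
pics/sidefull5.png front x -181.2 rear x -73.6 -y edge -47.5 front slope 0.021 [1.2 2.2 3.8]
pics/sidefull6.png front x -188.5 rear x -80.9 -y edge -47.5 front slope 0.018 [1.  2.5 3.5]
```

drive_tool([
  {"x": 0, "y": 0, "z": -1, "roll": 0},
  {"x": 0, "y": 0, "z": -3, "roll": 0},
  {"x": 0, "y": 0, "z": -8, "roll": 0},
  {"x": 0, "y": 0, "z": -16, "roll": 0},
  {"x": 0, "y": 0, "z": -20, "roll": 0},
  {"x": -15, "y": 0, "z": -20, "roll": 0},
  {"x": -30, "y": 0, "z": -20, "roll": 0},
  {"x": -45, "y": 0, "z": -20, "roll": 0},
])

```text
clock: 11.03
tcp_pos: [498.7, 34.1, 304.0]
orientation: [0.629, 0.777, 0.0, 0.0]
ft_force: [-0.6, -0.1, 0.1]
grip_width: 0.0
```

drive_tool([
  {"x": -10, "y": 0, "z": 0, "roll": 0},
  {"x": -15, "y": 0, "z": 0, "roll": 0},
  {"x": -15, "y": 0, "z": 0, "roll": 0},
  {"x": -15, "y": 0, "z": 0, "roll": 0},
])

```text
clock: 11.37
tcp_pos: [501.7, 19.7, 303.6]
orientation: [0.63, 0.777, 0.0, -0.0]
ft_force: [-0.7, -0.7, -0.1]
grip_width: 0.001
```

```bash
python3 go.py -57 0;  python3 - <<'E'
from h import *
c=bot.snapshot("side")[:,:,::-1];cv2.imwrite("pics/sidefull7.png",c);cv2.imwrite("pics/side7.png",cv2.resize(c[195:255,280:350],None,fx=10,fy=10,interpolation=cv2.INTER_CUBIC))
c=bot.snapshot("top")[:,:,::-1];cv2.imwrite("pics/topfull7.png",c);cv2.imwrite("pics/top7.png",cv2.resize(c[150:250,220:340],None,fx=6,fy=6,interpolation=cv2.INTER_CUBIC))
E
python3 pf.py pics/sidefull7.png -133
```

```text
t 11.37 tcp [501.71  19.65 303.61] gauge xy [-68.5  -2.7] tip z 130.6 F [-0.7 -0.7 -0.1] grip 0.0 tilt [-4.e-04  5.e-04 -1.e+00]
tool shift [-11.5   2.7  -0. ] roll -0.3
pics/sidefull7.png front x -190.4 rear x -81.2 -y edge -48.0 front slope -0.004 [2.8 2.8 3.5]
```

View pics/side7.png

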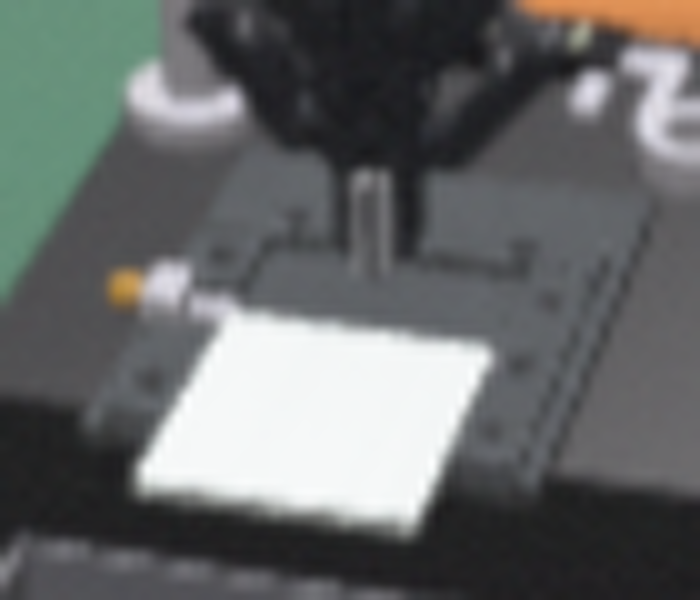

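View pics/top7.png

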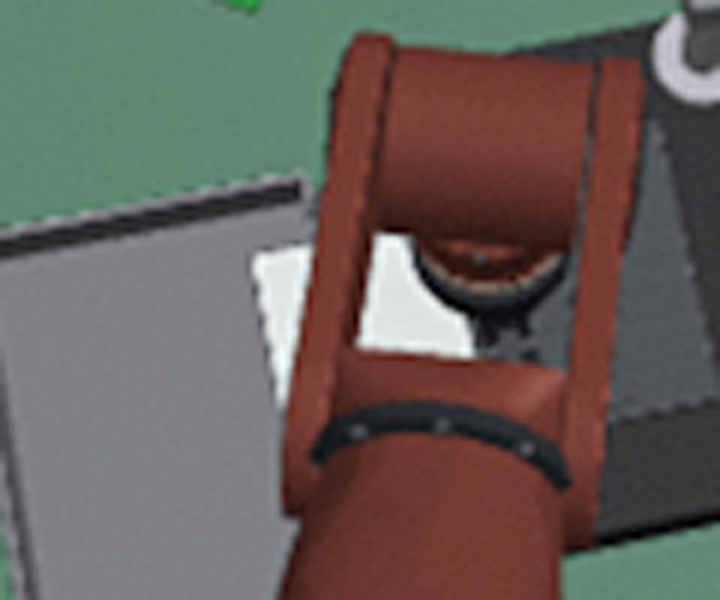

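drive_tool([
  {"x": -6, "y": 1.4, "z": 0, "roll": 0},
  {"x": -11.5, "y": 2.7, "z": 0, "roll": 0},
  {"x": -11.5, "y": 2.7, "z": 4, "roll": 0},
  {"x": -11.5, "y": 2.7, "z": 9, "roll": 0},
  {"x": -11.5, "y": 2.7, "z": 14, "roll": 0},
  {"x": -11.5, "y": 2.7, "z": 17, "roll": 0},
  {"x": -11.5, "y": 2.7, "z": 17, "roll": 0},
  {"x": -11.5, "y": 2.7, "z": 17, "roll": 0},
])

```text
clock: 12.13
tcp_pos: [506.5, 9.0, 286.1]
orientation: [0.63, 0.777, -0.0, -0.001]
ft_force: [-0.7, -0.1, -0.8]
grip_width: -0.001
```

```bash
python3 go.py -57 0;  python3 - <<'E'
from h import *
c=bot.snapshot("side")[:,:,::-1];cv2.imwrite("pics/sidefull8.png",c);cv2.imwrite("pics/side8.png",cv2.resize(c[195:255,280:350],None,fx=10,fy=10,interpolation=cv2.INTER_CUBIC))
E
```

```text
t 12.13 tcp [506.52   9.04 286.07] gauge xy [-57.1  -0.2] tip z 113.1 F [-0.7 -0.1 -0.8] grip -0.0 tilt [-1.3e-03  2.0e-04 -1.0e+00]
tool shift [-0.1  0.2 -0. ] roll -0.2
```

View pics/side8.png

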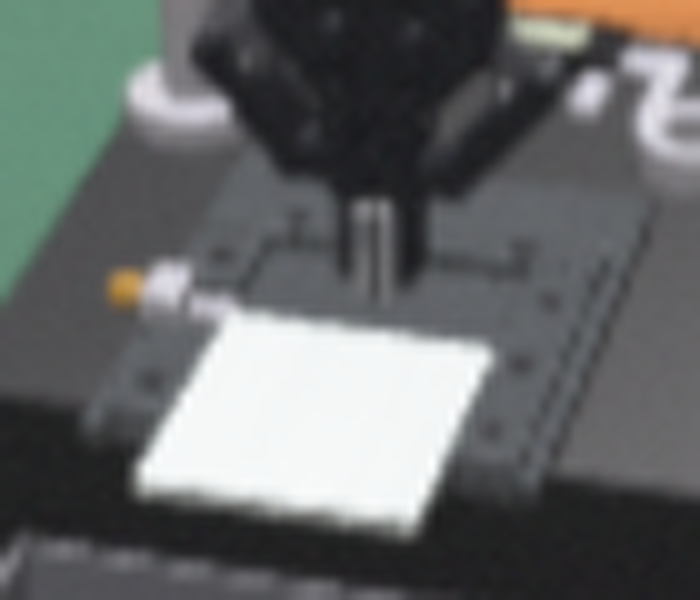

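drive_tool([
  {"x": 0, "y": 0, "z": 1.5, "roll": 0},
  {"x": 0, "y": 0, "z": 2.6, "roll": 0},
  {"x": 0, "y": 0, "z": 2.6, "roll": 0},
  {"x": 3, "y": 0, "z": 2.6, "roll": 0},
  {"x": 6, "y": 0, "z": 2.6, "roll": 0},
  {"x": 9, "y": 0, "z": 2.6, "roll": 0},
  {"x": 11, "y": 0, "z": 2.6, "roll": 0},
  {"x": 11, "y": 0, "z": 2.6, "roll": 0},
])

```text
clock: 12.85
tcp_pos: [504.4, 20.2, 284.1]
orientation: [0.629, 0.777, 0.0, -0.0]
ft_force: [0.1, -0.6, -0.5]
grip_width: 0.001
```

drive_tool([
  {"x": 1, "y": 0, "z": 0, "roll": 0},
  {"x": 2, "y": 0, "z": 0, "roll": 0},
  {"x": 3, "y": 0, "z": 0, "roll": 0},
  {"x": 4, "y": 0, "z": 0, "roll": 0},
  {"x": 5, "y": 0, "z": 0, "roll": 0},
])

```text
clock: 13.27
tcp_pos: [503.5, 24.6, 284.1]
orientation: [0.63, 0.777, 0.0, -0.0]
ft_force: [-0.0, -0.1, -0.2]
grip_width: 0.001
```

```bash
python3 go.py -150 0;  python3 - <<'E'
from h import *
c=bot.snapshot("side")[:,:,::-1];cv2.imwrite("pics/sidefull9.png",c);cv2.imwrite("pics/side9.png",cv2.resize(c[195:255,280:350],None,fx=10,fy=10,interpolation=cv2.INTER_CUBIC))
E
python3 pf.py pics/sidefull9.png -133
```

```text
t 13.27 tcp [503.51  24.64 284.12] gauge xy [-73.    0.1] tip z 111.1 F [-0.  -0.1 -0.2] grip 0.0 tilt [ 0.  0. -1.]
tool shift [77.  -0.5  0. ] roll -0.2
pics/sidefull9.png front x -190.5 rear x -81.2 -y edge -48.0 front slope -0.004 [2.8 2.8 3.5]
```

View pics/side9.png

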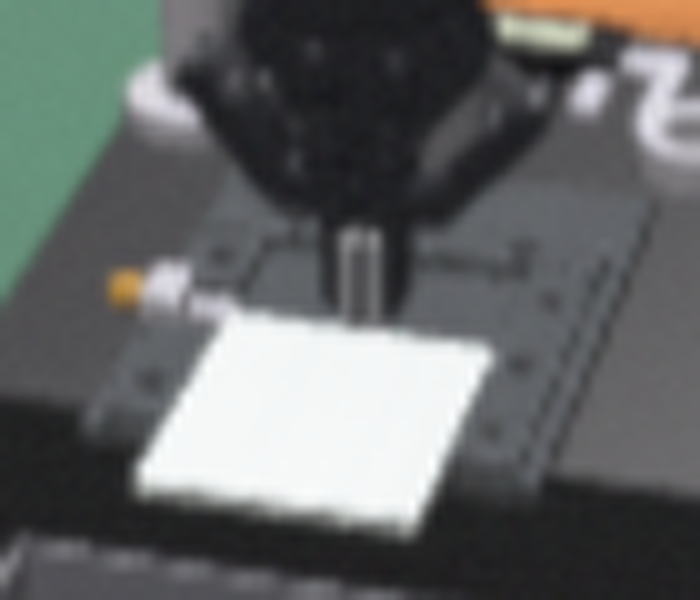

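drive_tool([
  {"x": 0, "y": 0, "z": 0.7, "roll": 0},
  {"x": 0, "y": 0, "z": 0.7, "roll": 0},
  {"x": 1, "y": 0, "z": 0.7, "roll": 0},
  {"x": 2, "y": 0, "z": 0.7, "roll": 0},
  {"x": 3, "y": 0, "z": 0.7, "roll": 0},
  {"x": 3, "y": 0, "z": 0.7, "roll": 0},
])

```text
clock: 13.82
tcp_pos: [502.9, 27.7, 283.4]
orientation: [0.63, 0.777, 0.0, -0.0]
ft_force: [-0.5, -0.1, -0.7]
grip_width: 0.001
```

```bash
python3 go.py -145 0
```

```text
t 13.82 tcp [502.86  27.67 283.4 ] gauge xy [-76.1   0.1] tip z 110.4 F [-0.5 -0.1 -0.7] grip 0.0 tilt [-0.e+00  1.e-04 -1.e+00]
tool shift [68.9 -0.4  0. ] roll -0.2
```

drive_tool([
  {"x": 3, "y": 0, "z": 0, "roll": 0},
  {"x": 8, "y": 0, "z": 0, "roll": 0},
  {"x": 16, "y": 0, "z": 0, "roll": 0},
  {"x": 29, "y": 0, "z": 0, "roll": 0},
  {"x": 45, "y": 0, "z": 0, "roll": 0},
  {"x": 63, "y": 0, "z": 0, "roll": 0},
  {"x": 80, "y": 0, "z": 0, "roll": 0},
  {"x": 84, "y": 0, "z": 0, "roll": 0},
])

```text
clock: 14.48
tcp_pos: [484.6, 112.0, 283.3]
orientation: [0.629, 0.778, 0.0, -0.001]
ft_force: [-0.0, 0.3, -0.5]
grip_width: 0.001
```

```bash
python3 go.py -145 0;  python3 - <<'E'
from h import *
c=bot.snapshot("side")[:,:,::-1];cv2.imwrite("pics/sidefull10.png",c);cv2.imwrite("pics/side10.png",cv2.resize(c[190:320,250:380],None,fx=4.6,fy=4.6,interpolation=cv2.INTER_CUBIC))
E
```

```text
t 14.48 tcp [484.64 111.96 283.33] gauge xy [-1.623e+02  1.000e-01] tip z 110.3 F [-0.   0.3 -0.5] grip 0.0 tilt [-7.0e-04  1.2e-03 -1.0e+00]
tool shift [-17.3  -0.1  -0. ] roll -0.1
```

View pics/side10.png

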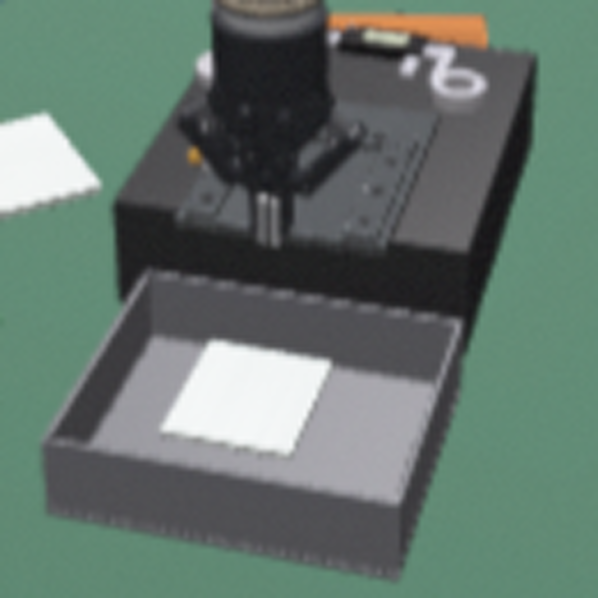

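The plate appears flat in the tray. I'll back off upward and check that it's still.

drive_tool([
  {"x": 0, "y": 0, "z": -10, "roll": 0},
  {"x": 0, "y": 0, "z": -30, "roll": 0},
  {"x": 0, "y": 0, "z": -55, "roll": 0},
  {"x": 0, "y": 0, "z": -80, "roll": 0},
  {"x": 0, "y": 0, "z": -100, "roll": 0},
  {"x": 0, "y": 0, "z": -110, "roll": 0},
  {"x": 0, "y": 0, "z": -110, "roll": 0},
  {"x": 0, "y": 0, "z": -110, "roll": 0},
])

```text
clock: 15.2
tcp_pos: [485.6, 109.2, 393.8]
orientation: [0.63, 0.777, 0.0, 0.0]
ft_force: [0.2, 0.7, -0.5]
grip_width: 0.0
```

```bash
python3 go.py;  python3 - <<'E'
from h import *
c=bot.snapshot("side")[:,:,::-1];cv2.imwrite("pics/sidefull11.png",c);cv2.imwrite("pics/side11.png",cv2.resize(c[140:320,250:400],None,fx=3.3,fy=3.3,interpolation=cv2.INTER_CUBIC))
a=cv2.imread("pics/sidefull10.png");m=lambda i:np.argwhere(i[255:300,280:330].min(2)>150).mean(0)
print(m(a),m(c))
d=cv2.imread("pics/side0.png");e=cv2.absdiff(c,d).max(2)[250:312,260:352];print("tray diff >40 px:",(e>40).sum());print(cv2.boundingRect((e>40).astype(np.uint8)))
E
```

```text
t 15.2 tcp [485.6  109.21 393.77] gauge xy [-159.4    0.5] tip z 220.8 F [ 0.2  0.7 -0.5] grip 0.0 tilt [ 1.1e-03 -1.0e-04 -1.0e+00]
[24.43280182 25.05922551] [24.47102649 26.65066225]
tray diff >40 px: 611
(25, 14, 37, 25)
```

View pics/side11.png

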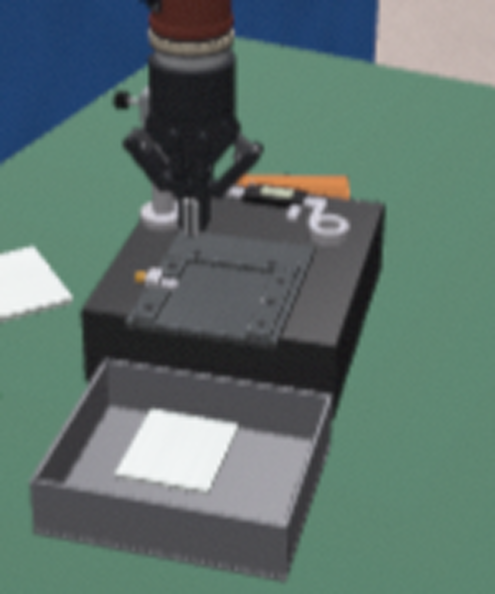

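drive_tool([
  {"x": 0, "y": 0, "z": 0, "roll": 0},
  {"x": 0, "y": 0, "z": 0, "roll": 0},
  {"x": 0, "y": 0, "z": 0, "roll": 0},
  {"x": 0, "y": 0, "z": 0, "roll": 0},
  {"x": 0, "y": 0, "z": 0, "roll": 0},
  {"x": 0, "y": 0, "z": 0, "roll": 0},
])

```text
clock: 15.75
tcp_pos: [485.5, 109.7, 393.1]
orientation: [0.63, 0.777, -0.0, -0.0]
ft_force: [0.2, -0.3, 1.0]
grip_width: -0.0
```

Run:
```python
from h import *
c=bot.snapshot("side")[:,:,::-1];a=cv2.imread("pics/sidefull11.png");m=lambda i:np.argwhere(i[255:300,280:330].min(2)>150).mean(0)
d=(m(a)-m(c));print(d)
if abs(d).max()<.15: print(bot.finish_job())
```

```text
[-0.04086851  0.20193379]
```

drive_tool([
  {"x": 0, "y": 0, "z": 0, "roll": 0},
  {"x": 0, "y": 0, "z": 0, "roll": 0},
  {"x": 0, "y": 0, "z": 0, "roll": 0},
  {"x": 0, "y": 0, "z": 0, "roll": 0},
  {"x": 0, "y": 0, "z": 0, "roll": 0},
  {"x": 0, "y": 0, "z": 0, "roll": 0},
])

```text
clock: 16.3
tcp_pos: [485.5, 109.7, 393.4]
orientation: [0.63, 0.777, 0.0, 0.0]
ft_force: [-0.2, -0.1, 0.2]
grip_width: 0.002
```

Run:
```python
from h import *
m=lambda i:np.argwhere(i[255:300,280:330].min(2)>150)
for k in range(4):
    q=m(bot.snapshot("side"));print(q.mean(0),len(q))
q=m(cv2.imread("pics/sidefull11.png"));print(q.mean(0),len(q))
c=bot.snapshot("side")[:,:,::-1];cv2.imwrite("pics/side12.png",cv2.resize(c[240:320,250:350],None,fx=6,fy=6,interpolation=cv2.INTER_CUBIC))
```

```text
[24.46185398 26.47251846] 1219
[24.43956954 26.62996689] 1208
[24.50246711 26.50328947] 1216
[24.5794702  26.68294702] 1208
[24.47102649 26.65066225] 1208
```

View pics/side12.png

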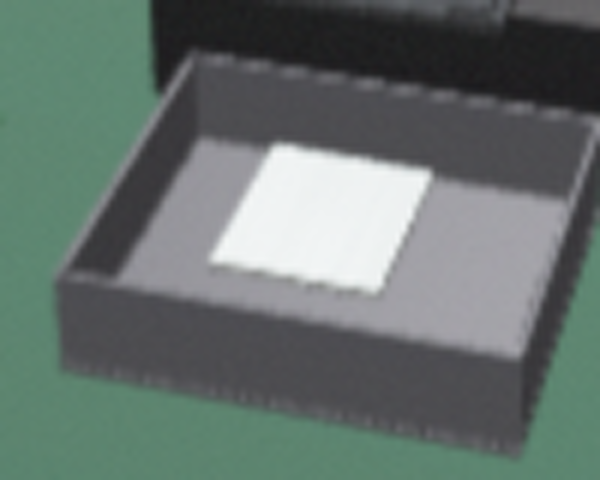

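Run:
```python
from h import *
from scipy.optimize import least_squares
z=lambda P:(np.array(P,float)+.5)/6-.5+np.array((250,240))
q=z([(210,264),(275,143),(433,168),(380,293)])
for Z in (11,20):
    L=[(-50,45,Z),(50,45,Z),(50,-45,Z),(-50,-45,Z)]
    r=least_squares(lambda v:(proj("side",w(v,L))-q).ravel(),[480,150,-1.36]);print(Z,r.x,np.rad2deg(r.x[2]),r.fun.round(2))
    print((rot(1.3576)@(r.x[:2]-[518.84,-46.72])).round(1))
```

```text
11 [478.30622905 157.77604213  -1.367891  ] -78.37438089846694 [ 0.2  -0.55 -0.26  0.32 -0.06  0.63  0.1  -0.29]
[-208.4    3.7]
20 [472.76126278 167.44151875  -1.36762491] -78.3591351197275 [-0.01 -0.48 -0.36  0.18  0.13  0.53  0.22 -0.17]
[-219.1    0.3]
```

```bash
python3 -c "
from cell import bot
print(bot.finish_job())"
```

```text
the job is handed in; nothing more can be done
None
```

The plate is out of the nest and lying still in the tray, and the job was handed in at about 17 s of the 58 s allowed.

- **Drag:** I set the closed fingertips on the plate's top face and dragged it forward about 48 mm. The readings at the end of each move were 7.6 to 12.8 N of press. The drag force fell from about 9 N to 3 N once the plate cleared the plunger. The tips slipped a little at first, until I raised the press.
- **Push:** I lifted off, lowered the fingertips into the gap behind the plate about 2 mm above the nest floor, and pushed it over the lip. I then raised the gripper well clear.

**Last checks:**
- **Lying flat:** The side picture shows the plate flat in the tray, towards the granite side. A fit of its outline at tray-floor height agreed to within about 0.6 pixel.
- **Lying still:** The plate shifted 1.6 pixels between the first picture after the drop and the next one. After that its position stayed the same within about 0.2 pixel of picture noise, over about 1.3 s.
- **Tray and other things:** In the tray area of the side picture, only the plate itself differed from the first picture. I checked the ring, caliper and case only by eye, and they looked unmoved.
- **Gripper:** It was touching nothing, with wrist forces at noise level.

No check failed. The contact when pushing from behind was too light to show in the force reading, so I confirmed that step by picture only.

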